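# Index the sample carousel to the nozzle

### The arm

A 6-joint arm with a two-finger parallel gripper is mounted at the origin on the work surface. World frame = base frame: x ahead of the robot, y to its left, z up, the work surface at z = 0. Lengths are in mm, angles in degrees, forces in N, time in s.
With the tool pointing down it reaches from about 225 to 725 mm from the base axis. Payload 3.1 kg.
Tool frame: the origin (TCP) lies between the finger pads; the fingertips stand 11 mm ahead of it and the grasp point (between the pads) lies 8 mm behind it; z points along the fingers, y is the line along which they close (so a half turn about z gives the same grasp; the last joint's range is limited). The gripper opens to 85 mm and grips with 20 to 120 N. Pads are 22 mm wide; open, the fingers measure 114 mm over their backs; the gripper's body (76 mm by 85 mm) begins 54 mm behind the grasp point. The pads swing forward as they close: fully open they stand 13 mm farther back than shut.
Start: joints at [66.016, 2.75, 5.684, 92.934, 0, 82.678], TCP at [150.535, 502.948, 213.212] pointing down, gripper open.
Joint ranges: [-166.93, 166.93], [-56.73, 111.36], [-69.38, 81.34], [-121.58, 131.49], [-85.45, 84.26], [-180, 180]. Speed limits (degrees/s): [159.86, 159.86, 180, 180, 180, 180].

### API

Orientations are given as [roll, pitch, yaw] about the fixed x, y, z axes, in that order (R = Rz(yaw) Ry(pitch) Rx(roll)).
In Python, from workcell import sense, camera, job gives the robot as it stands.
- The arm moves only by the tool arm_command, never from a script. Its argument "increments" is a list of rows, each an object with "xyz": the shift along the tool's x, y, z as a fraction of full scale, a list of three; "dr": the turn, a rotation vector about the tool's x, y, z as a fraction of full scale, a list of three. In form: [{"xyz": [tx, ty, tz], "dr": [wx, wy, wz]}, ...]. A call has 1 to 20 rows; each row is the pose to reach, as a shift and turn from the pose commanded when the call began, along the tool's axes at that moment; what a row does not reach only later rows make up. Full scale, the value 1, is 10 cm for a shift and 45 degrees for a turn. A row lasts 1/8 s, in which the tool goes at most 62.5 mm and 10.7 degrees, less where a joint would pass 70% of its speed; a pose out of reach is approached as far as the arm can. A call with a number of a shift or a turn outside -1 to 1 is refused whole. A call with a gripper value outside its range is refused whole. "grip" is the finger opening in mm, from 0 to 85.4, set as the call begins (left out, the last holds). The fingers move at their own pace and stop on an object; "newtons" is the grip in N (left out, the last holds). Time passes only in rows, so rows that repeat a pose let the fingers close. It gives the time, the measured TCP pose, the force, the opening and the grip force at its end, in the units of the state.
- sense(): the state, without advancing time (a new reading comes with each control period).
- camera(name): name is "scene" or "top" or "wrist"; returns a dict with "pixels" (480x640x3 uint8, red, green, blue), "fx", "fy", "cx", "cy" (pixels), "k1" (the pictures are not rectified: a ray, as slopes to the right and down, at radius r is drawn at 1 + k1 r^2 times it, then the intrinsics apply), "rvec" (rotation vector, rad) and "tvec" (3), from world to camera coordinates, as OpenCV has them; the wrist camera has in their place "mount" (4x4, takes a point from camera to tool coordinates, whose origin is the TCP and whose axes are the flange's). Camera axes: x right, y down, z forward; pixel columns grow to the right and rows downward; lengths in mm; the calibration is good to about 2 mm. A picture is of the moment at which its call begins: read the wrist's pose just before it. There is no depth.
- job.hand_in(): hands the job in; it is judged then, once.
The state is a dict: "clock": time; "joints": joint angles; "joint_vel": joint speeds; "joint_torque": joint torques, N m; "tcp_pos": TCP position; "eef_rot": TCP orientation; "contact_force": force on the tool from outside, world axes, zero at the start; "moment": the same for the moment, N m; "opening": finger opening in mm; "finger_force": force on a finger pad.
Only numpy, scipy, OpenCV 4.12 (cv2) and the standard library are available. Lean on these libraries where they do the work, as an engineer would, in place of code of your own. Each camera call takes 0.05 s, during which the arm holds its last target. There are 200 camera calls.

### The job

On the sample carousel, press the spring plunger down with the fingertips to free it and turn the carousel by one hole, in whichever direction brings the tall bottle under the nozzle, then let the plunger spring fully up so that it locks in that hole. Do not grasp, lift or touch the bottles, and leave everything else on the bench where it stands.

Things in the scene. Friction and masses are not known exactly. Their poses are not given: they have to be found in the camera images.
- stand: Fixed base of the sample carousel: blue foot, white drum. Origin on the turning axis at bench height, z up; its +x points from the axis to the nozzle column (20 mm steel rod, 142 mm from the axis, white arm on top, 238 mm high). Its bare grey metal index plate (118 mm radius, top 40 mm high) has six edge notches, the 'holes', 14 mm wide, at 0, +-60, +-120, 180 deg from +x.
- hub (a point): Centre of the carousel's top, on the turning axis, 55 mm above the bench; turns with the carousel. The carousel is a white disc of 91 mm radius with six grey ring seats (43 mm across, 8 mm high) 62 mm from the axis, 60 deg apart, and an aluminium arm carrying the plunger; at the start the plunger stands opposite the nozzle.
- carousel (a joint): Turn of the carousel in rad, counter-clockwise from above positive, about 0 at the start. One hole is 1.047 rad. It turns easily (about 0.5 N at the plunger, some drag, no coasting), but only while the plunger's tooth is out of the notches.
- plunger (a joint): How far the plunger is pressed down, m: 0 = up, tooth locked in a notch; 0.014 = stop. It springs up; 5 N starts it, 10 N holds it at the stop. From about 0.011 the carousel is free. Let go between notches, the tooth rides below the plate at about 0.011; let go within about 3 mm of a notch, it centres itself and springs up to 0.
- plunger_top (a point): Middle of the pressing face of the plunger's bare metal cap: a flat 48 mm disc, raised rim 3 mm high, 42 mm inside, that holds a fingertip sideways. It rides on the carousel 132 mm from the axis; the face is 104 mm above the bench when up, 90 mm fully pressed. Pressed down, it still goes round the axis with the carousel, so shut fingertips in the cap can turn the carousel by it.
- nozzle_tip (a point): Lower tip of the steel nozzle under the column's arm, 62 mm from the carousel's axis on the stand's +x side, 172 mm above the bench; fixed.
- bottle_tall: The one tall bottle in the carousel, amber glass with white cap, 33 mm across, 100 mm high (the others are 55 mm), loose in its seat. Origin at the centre of its underside, z up. At the start it stands in the seat next to the nozzle, on either side of it.
- bottle_a: Short amber sample jar, 33 mm across, 55 mm high, loose in a carousel seat. Origin at the centre of its underside.
- bottle_b: Short amber sample jar, 33 mm across, 55 mm high, loose in a carousel seat. Origin at the centre of its underside.
- bottle_c: Short amber sample jar, 33 mm across, 55 mm high, loose in a carousel seat. Origin at the centre of its underside.
- bottle_d: Short amber sample jar, 33 mm across, 55 mm high, loose in a carousel seat. Origin at the centre of its underside.
- beaker: Glass beaker, 64 mm wide, 75 mm high, beside the carousel. Origin at its underside. Not part of the job: leave it where it is.
- flask: Conical glass flask, 76 mm wide, 100 mm high, beside the carousel. Origin at its underside. Not part of the job: leave it where it is.
- reagent_jar: Amber jar, 72 mm wide, 85 mm high. Origin at its underside. Not part of the job: leave it where it is.
- spatula: Flat steel lab spatula, 155 mm long, 16 mm wide, 5 mm thick, lying flat. Origin at its underside. Not part of the job: leave it where it is.
- stopper: Cork ring stopper, 32 mm wide, 24 mm high. Origin at its underside. Not part of the job: leave it where it is.
There are look-alikes about, which are no part of the job. What is shaped like the bottle_a but blue or red is not meant. What is shaped like the bottle_d but blue is not meant.

How it is judged:
By the outcome, as a careful person would: the job done as asked, in the order asked, and still so for the second after the job is handed in, with the robot touching nothing.
It also fails if it takes over 42 s, if anything falls off the work surface, if the arm or the gripper's body presses on something with over 40 N, if the wrist force passes 120 N, or if a joint passes its speed limit or range.

## Working session

There is one attempt and no reset: what is moved stays moved. The work goes in short steps, Python scripts to look and compute and a tool call to move; the robot and the scene stay as the last step left them, time stands still between calls to the robot, and variables do not carry over. Pictures are saved under pics/ and viewed, at most 10 in all, crops included, and the job is handed in when it is done.

Besides the shell and the picture viewer there is one more tool, called after "Emit:" as name([rows], argument=value, ...), one row to a line, values as JSON. arm_command: Moves the arm, as the interface text tells. Shift numbers are shares of 10 cm and turn numbers shares of 45 degrees, none past 1 either way. Its arguments: {"type":"object","properties":{"increments":{"type":"array"},"grip":{"type":"number"},"newtons":{"type":"number"}},"required":["increments"]}

```bash
mkdir -p pics; ls
python3 - <<'E'
from workcell import sense,camera
import cv2,pickle
s=sense();print({k:s[k] for k in('clock','tcp_pos','eef_rot','opening','contact_force')})
for n in('scene','top'):
    c=camera(n);pickle.dump(c,open(f'{n}.pkl','wb'));cv2.imwrite(f'pics/{n}0.png',c['pixels'][:,:,::-1])
    print(n,{k:v for k,v in c.items() if k!='pixels'})
E
```

```text
pics
{'clock': 0.0, 'tcp_pos': array([150.26336486, 502.3368108 , 212.00465453]), 'eef_rot': array([-1.79864178e+02, -1.71128300e-02,  1.63337804e+02]), 'opening': 85.67172635495301, 'contact_force': array([ 0.25310017, -0.58938978, -0.12364688])}
scene {'fx': 625.1618240945614, 'fy': 625.1618240945614, 'cx': 312.7672492240474, 'cy': 240.01401998396616, 'k1': -0.17882669796019268, 'rvec': array([ 0.85219175,  2.68886325, -0.90590474]), 'tvec': array([ 495.10206295, -253.23469051, 1528.34542742])}
top {'fx': 464.6315225229573, 'fy': 464.6315225229573, 'cx': 315.04022054360917, 'cy': 239.50791175972915, 'k1': -0.005800856622496012, 'rvec': array([ 2.19800784, -2.13897108,  0.11369323]), 'tvec': array([ 48.88408585, 649.88879671, 913.34106931])}
```

View pics/top0.png

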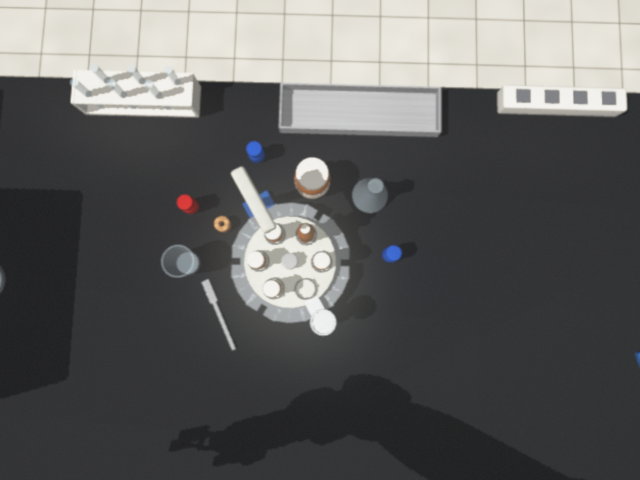

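View pics/scene0.png

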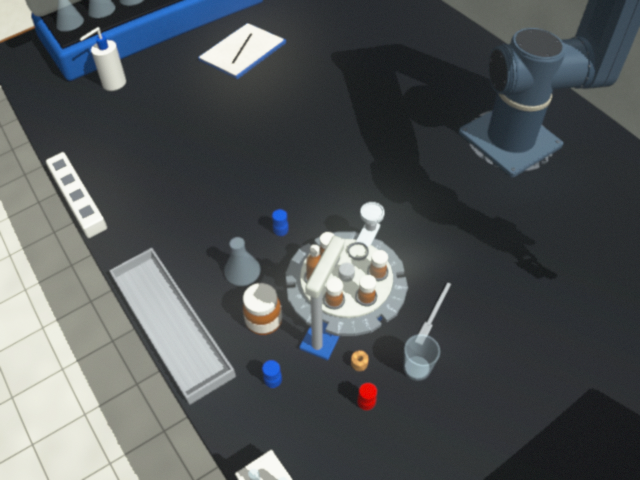

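Top view: the carousel is around (290,262), the nozzle arm runs (240,172) to (270,228), and the plunger cap is at (323,322). The tall-bottle candidates are the bottles at (274,233), which is under the nozzle, (305,232) and (257,260). Look-alikes are blue (255,151), blue (392,254) and red (187,204). I'll take a close crop to choose.

```bash
cat > h.py <<'E'
import cv2,numpy as np,pickle
def load(n): return pickle.load(open(f'{n}.pkl','rb'))
def ray(c,u,v):
    d=np.array([(u-c['cx'])/c['fx'],(v-c['cy'])/c['fy']]);p=d.copy()
    for _ in range(20): p=d/(1+c['k1']*(p@p))
    R=cv2.Rodrigues(c['rvec'])[0]; return -R.T@c['tvec'],R.T@np.array([*p,1])
def onz(c,u,v,z):
    o,d=ray(c,u,v); return o+d*(z-o[2])/d[2]
def proj(c,P):
    return cv2.projectPoints(np.array(P,float).reshape(-1,3),c['rvec'],c['tvec'],np.array([[c['fx'],0,c['cx']],[0,c['fy'],c['cy']],[0,0,1]]),np.array([c['k1'],0,0,0,0]))[0][:,0]
E
python3 - <<'E'
from h import *
t=load('top');s=load('scene')
a=cv2.resize(t['pixels'][190:350,215:375],(640,600)[:1]*2,interpolation=cv2.INTER_CUBIC)[:, :, ::-1]
cv2.imwrite('pics/top_c.png',cv2.resize(a,(600,600)))
b=s['pixels'][190:370,260:440][:,:,::-1]
cv2.imwrite('pics/scene_c.png',cv2.resize(b,(600,600),interpolation=cv2.INTER_CUBIC))
E
```

```text
(no output)
```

View pics/top_c.png

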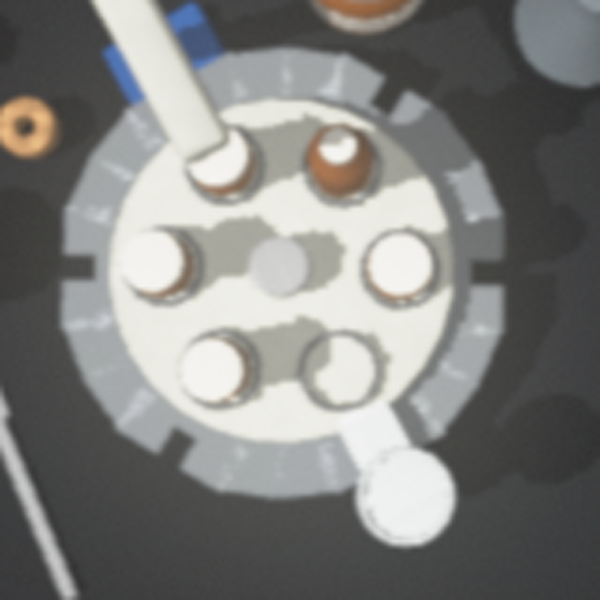

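View pics/scene_c.png

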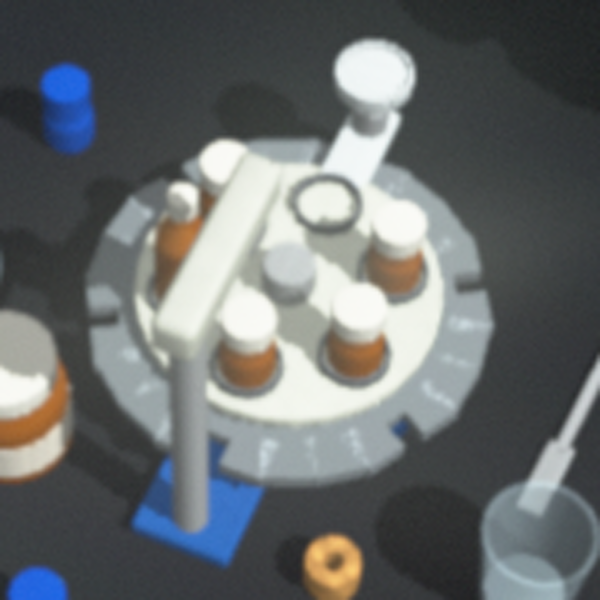

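The crops show the tall amber bottle (narrow white cap) at top (305.7,232.7), next to the nozzle seat. The plunger cap is at top (323,322.5) and scene (372.2,212.3). Next I compute poses and check which way to turn.

Run:
```python
from h import *
t=load('top');s=load('scene')
C=onz(t,290.3,262.5,40);P=onz(t,323,322.5,107);P2=onz(s,372.2,212.3,107);B=onz(t,305.7,232.7-.0,100)
print('axis',C,'cap',P,P2,'bottle',B)
d=P-C;print('r cap',np.hypot(*d[:2]),np.hypot(*(P2-C)[:2]))
a=np.degrees(np.arctan2(d[1],d[0]));b=np.degrees(np.arctan2(*(B-C)[1::-1]))
print('cap ang',a,'nozzle',a+180,'bottle',b,'diff to nozzle',(a+180-b+180)%360-180)
# notches / arm end check
for u,v in((485,270),(390,97),(78,268),(178,447)):
    q=onz(t,215+u*160/600,190+v*160/600,40)-C;print('notch',np.hypot(*q[:2]),np.degrees(np.arctan2(q[1],q[0]))-a)
for n,u,v,z in(('beaker',180,261,40),('spat',220,315,5),('stop',222,224,24),('blue',392,254,40),('flask',372,194,50)):print(n,onz(t,u,v,z)[:2])
print(proj(s,[P,P2,C+[0,0,0]]))
```

```text
axis [599.7590185  115.09630017  40.        ] cap [487.15287518  47.67704178 107.        ] [492.86328452  51.64588081 107.        ] bottle [653.91132212  84.60229082 100.        ]
r cap 131.24595199618068 124.30870306922544
cap ang -149.09030863453881 nozzle 30.909691365461185 bottle -29.384542042485425 diff to nozzle 60.29423340794659
notch 108.84190251838287 61.180676866558215
notch 111.19375121524668 119.27389578684765
notch 109.78574477052578 239.56763790532312
notch 108.12889534557718 300.0907519570781
beaker [596.70910338 337.27510563]
spat [489.25693056 258.50143848]
stop [676.25835452 259.54564239]
blue [622.49910868 -89.56764776]
flask [742.35256828 -46.19970641]
[[373.20558613 209.79146936]
 [372.2        212.3       ]
 [347.46305911 278.13835314]]
```

Geometry agrees (radius 131 mm, bottle −60° from the nozzle), so the carousel turns CCW (+60°). I'll move above the cap with the fingers shut.

Emit:
arm_command([
  {"xyz": [-0.45, -0.34, 0], "dr": [0, 0, 0]},
  {"xyz": [-0.91, -0.68, 0], "dr": [0, 0, 0]},
], grip=0, newtons=20)

```text
clock: 0.35
tcp_pos: [218.4, 410.7, 212.3]
eef_rot: [-179.9, -0.0, 163.5]
contact_force: [1.3, -0.4, -0.0]
opening: 51.9
finger_force: 0.0
```

Emit:
arm_command([
  {"xyz": [-0.45, -0.34, 0], "dr": [0, 0, 0]},
  {"xyz": [-0.91, -0.68, 0], "dr": [0, 0, 0]},
])

```text
clock: 0.6
tcp_pos: [286.4, 318.9, 212.7]
eef_rot: [-180.0, -0.0, 163.4]
contact_force: [0.5, 0.4, -0.0]
opening: 12.3
finger_force: 0.0
```

Emit:
arm_command([
  {"xyz": [-0.45, -0.34, 0], "dr": [0, 0, 0]},
  {"xyz": [-0.91, -0.68, 0], "dr": [0, 0, 0]},
])

```text
clock: 0.85
tcp_pos: [354.2, 227.6, 212.8]
eef_rot: [-180.0, -0.0, 163.4]
contact_force: [0.9, 1.0, -0.4]
opening: -0.1
finger_force: 0.0
```

Emit:
arm_command([
  {"xyz": [-0.45, -0.34, 0], "dr": [0, 0, 0]},
  {"xyz": [-0.91, -0.68, 0], "dr": [0, 0, 0]},
])

```text
clock: 1.1
tcp_pos: [421.9, 136.4, 212.8]
eef_rot: [180.0, -0.0, 163.3]
contact_force: [1.1, 1.3, -0.8]
opening: 0.1
finger_force: 0.0
```

Emit:
arm_command([
  {"xyz": [-0.45, -0.34, 0], "dr": [0, 0, 0]},
  {"xyz": [-0.9, -0.68, 0], "dr": [0, 0, 0]},
  {"xyz": [-0.9, -0.68, 0], "dr": [0, 0, 0]},
  {"xyz": [-0.9, -0.68, 0], "dr": [0, 0, 0]},
])

```text
clock: 1.6
tcp_pos: [487.4, 47.2, 212.6]
eef_rot: [180.0, -0.1, 163.3]
contact_force: [0.3, 0.6, 0.0]
opening: 0.1
finger_force: 0.0
```

Run:
```python
from h import *
from workcell import sense,camera
s=sense();c=camera('wrist');pickle.dump((s,c),open('wrist.pkl','wb'))
print(s['tcp_pos'],s['eef_rot'],{k:v for k,v in c.items() if k!='pixels'})
cv2.imwrite('pics/wrist1.png',c['pixels'][:,:,::-1])
```

```text
[487.35173816  47.19623117 212.63700869] [ 1.79995125e+02 -1.13573764e-01  1.63301610e+02] {'fx': 365.88179147483106, 'fy': 365.88179147483106, 'cx': 314.13835158544254, 'cy': 244.3320651224109, 'k1': -0.04904920540951647, 'mount': array([[ 1.04397008e-04, -9.47683401e-01, -3.19211781e-01,
         8.12480641e+01],
       [ 9.99999981e-01,  1.50940722e-04, -1.21070127e-04,
        -1.15765754e+00],
       [ 1.62918206e-04, -3.19211763e-01,  9.47683399e-01,
        -1.62007081e+02],
       [ 0.00000000e+00,  0.00000000e+00,  0.00000000e+00,
         1.00000000e+00]])}
```

View pics/wrist1.png

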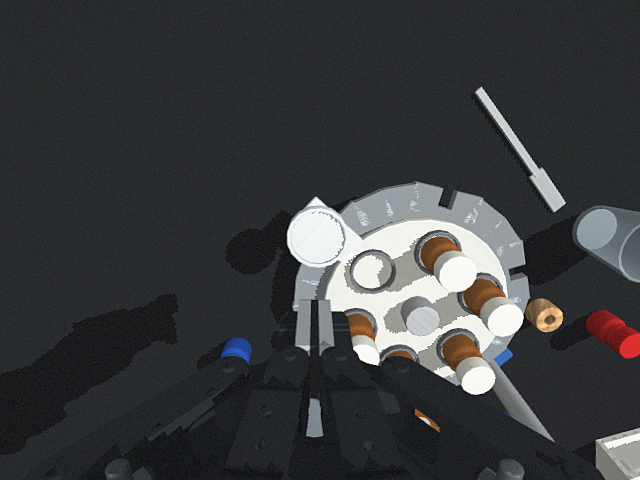

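The wrist view shows the cap at (317,236), the hub knob at (421,317) and the shut fingertips at (313,300).

```bash
cat >> h.py <<'E'
from scipy.spatial.transform import Rotation as Ro
def wz(s,c,u,v,z):
    q=dict(c,rvec=np.zeros(3),tvec=np.zeros(3));_,d=ray(q,u,v)
    R=Ro.from_euler('xyz',s['eef_rot'],degrees=True).as_matrix();M=c['mount']
    o=s['tcp_pos']+R@M[:3,3];d=R@M[:3,:3]@d
    return o+d*(z-o[2])/d[2]
E
python3 - <<'E'
from h import *
s,c=pickle.load(open('wrist.pkl','rb'))
im=c['pixels'][190:280,270:370].astype(int);m=((im.min(2)>150)).astype(np.uint8)
m=cv2.morphologyEx(m,cv2.MORPH_OPEN,np.ones((15,15),np.uint8));ct=max(cv2.findContours(m,0,2)[0],key=len)
print(cv2.fitEllipse(ct))
for p in((317,236),):print(wz(s,c,*p,107))
print('r',[np.hypot(*(wz(s,c,*p,107)-s['tcp_pos'])[:2]) for p in((287.5,236),(346.5,236),(317,206),(317,266))])
cv2.imwrite('pics/wc.png',cv2.resize(c['pixels'][190:320,250:370][:,:,::-1],None,fx=4.5,fy=4.5,interpolation=cv2.INTER_CUBIC))
E
```

```text
((43.7153205871582, 47.468692779541016), (54.57416915893555, 55.661407470703125), 149.18370056152344)
[489.51651047  47.59975179 107.        ]
r [np.float64(21.68307288148709), np.float64(23.695870719293858), np.float64(21.490683625879925), np.float64(26.704843405841807)]
```

View pics/wc.png

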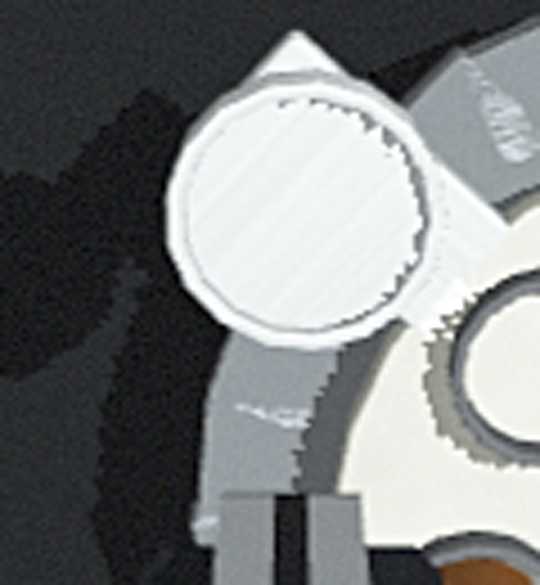

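Emit:
arm_command([
  {"xyz": [-0.016, 0.003, 0.45], "dr": [0, 0, 0]},
  {"xyz": [-0.016, 0.003, 0.85], "dr": [0, 0, 0]},
  {"xyz": [-0.016, 0.003, 0.93], "dr": [0, 0, 0]},
  {"xyz": [-0.016, 0.003, 0.96], "dr": [0, 0, 0]},
  {"xyz": [-0.016, 0.003, 0.98], "dr": [0, 0, 0]},
  {"xyz": [-0.016, 0.003, 1.0], "dr": [0, 0, 0]},
  {"xyz": [-0.016, 0.003, 1.0], "dr": [0, 0, 0]},
])

```text
clock: 2.52
tcp_pos: [490.2, 46.8, 114.0]
eef_rot: [180.0, 0.1, 163.3]
contact_force: [-0.5, 0.1, -0.6]
opening: 0.3
finger_force: 0.0
```

Emit:
arm_command([
  {"xyz": [0, 0, 0.02], "dr": [0, 0, 0]},
  {"xyz": [0, 0, 0.04], "dr": [0, 0, 0]},
  {"xyz": [0, 0, 0.06], "dr": [0, 0, 0]},
  {"xyz": [0, 0, 0.06], "dr": [0, 0, 0]},
])

```text
clock: 3.02
tcp_pos: [489.3, 46.9, 106.8]
eef_rot: [-180.0, -0.0, 163.3]
contact_force: [0.5, 0.1, -0.2]
opening: -0.2
finger_force: 0.0
```

Run:
```python
from h import *
from workcell import sense,camera
s=sense();c=camera('wrist');d=camera('scene');print(s['tcp_pos'],s['contact_force'])
a=cv2.resize(c['pixels'][200:400,220:420],(400,400),interpolation=cv2.INTER_CUBIC)
b=cv2.resize(d['pixels'][170:270,320:420],(400,400),interpolation=cv2.INTER_CUBIC)
cv2.imwrite('pics/look2.png',np.hstack([a,b])[:,:,::-1])
```

```text
[489.32403121  46.89917657 106.83796585] [ 0.51521044  0.11597207 -0.21785139]
```

View pics/look2.png

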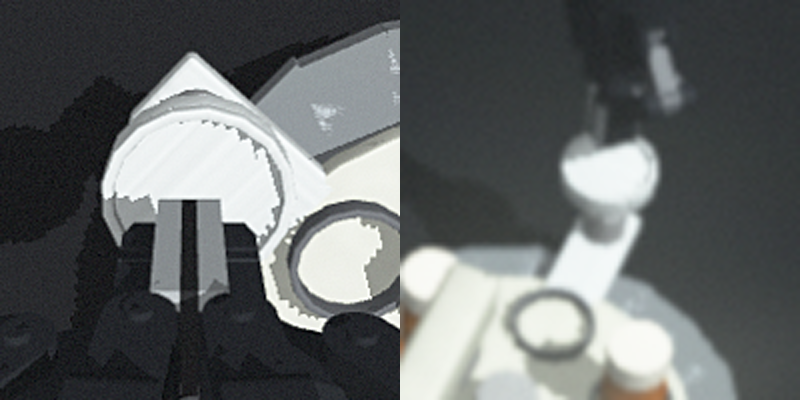

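Run:
```python
from h import *
s,c=pickle.load(open('wrist.pkl','rb'));M=np.linalg.inv(c['mount'])
K=np.array([[c['fx'],0,c['cx']],[0,c['fy'],c['cy']],[0,0,1]])
def pt(p):
    q=(M@np.array([*p,1]))[:3];return cv2.projectPoints(q.reshape(1,3),np.zeros(3),np.zeros(3),K,np.array([c['k1'],0,0,0,0]))[0].ravel()
for p in((11,0,11),(11,11,11),(0,0,11),(-11,0,11)):print(p,pt(p))
# seen tip edge (314.5,300): tip +x edge at y=0: which z for x=11, or x for z=11
for z in(-5,0,5,11,15):print(z,pt((11,0,z)),pt((0,0,z)))
# cap centre now at px (318.5,299): world per height
s2=dict(s,tcp_pos=np.array([489.3,46.9,106.8]))
for z in(90,95,104,107):print(z,wz(s2,c,318.5,299,z))
# cap rim: left/right edges and top
print([wz(s2,c,u,v,107)[:2] for u,v in((271.5,299),(365,299),(318,252.5))])
```

```text
(11, 0, 11) [316.45145648 266.60364206]
(11, 11, 11) [338.03677301 266.6024367 ]
(0, 0, 11) [316.40542187 286.2546381 ]
(-11, 0, 11) [316.36050104 305.15850391]
-5 [316.65005289 279.4786843 ] [316.59543354 300.55160631]
0 [316.58435963 275.21805459] [316.53266763 295.82678366]
5 [316.52206986 271.1797377 ] [316.47307338 291.34268229]
11 [316.45145648 266.60364206] [316.40542187 286.2546381 ]
15 [316.40670274 263.70439454] [316.36249394 283.02731901]
90 [499.50565445  45.08618429  90.        ]
95 [497.04553528  45.75515277  95.        ]
104 [492.61732078  46.95929605 104.        ]
107 [491.14124928  47.36067715 107.        ]
[array([484.51560818,  25.19340187]), array([497.74519207,  69.28791687]), array([467.76265858,  54.02728792])]
```

The view (left tile: finger tip edge at (190,200), cap centre about (197,198); right tile: finger end at (215,140), cap at (210,172)) together with zero force suggests the tips are still above the cap. I'll check their height by intersecting the scene ray with the tool axis.

Run:
```python
from h import *
s=load('scene')
for z in(90,100,110,120,130,140):print(z,proj(s,[[489.3,46.9,z],[499.8,43.7,z]]).round(1).tolist())
```

```text
90 [[371.6, 215.4], [366.6, 216.7]]
100 [[371.9, 212.2], [366.8, 213.6]]
110 [[372.2, 209.1], [367.1, 210.4]]
120 [[372.5, 205.9], [367.4, 207.2]]
130 [[372.8, 202.6], [367.7, 203.9]]
140 [[373.2, 199.3], [368.0, 200.7]]
```

Tips are at about z = 125, roughly 20 mm above the face. I'll descend gently, watching the force.

Emit:
arm_command([
  {"xyz": [-0.005, 0.013, 0.03], "dr": [0, 0, 0]},
  {"xyz": [-0.005, 0.013, 0.06], "dr": [0, 0, 0]},
  {"xyz": [-0.005, 0.013, 0.09], "dr": [0, 0, 0]},
  {"xyz": [-0.005, 0.013, 0.09], "dr": [0, 0, 0]},
])

```text
clock: 3.62
tcp_pos: [490.1, 48.0, 97.7]
eef_rot: [-180.0, -0.1, 163.3]
contact_force: [-0.8, 0.1, -0.1]
opening: -0.3
finger_force: 0.0
```

Emit:
arm_command([
  {"xyz": [0, 0, 0.02], "dr": [0, 0, 0]},
  {"xyz": [0, 0, 0.04], "dr": [0, 0, 0]},
  {"xyz": [0, 0, 0.06], "dr": [0, 0, 0]},
  {"xyz": [0, 0, 0.06], "dr": [0, 0, 0]},
])

```text
clock: 4.12
tcp_pos: [490.3, 48.0, 92.0]
eef_rot: [-180.0, -0.0, 163.3]
contact_force: [-0.4, -0.2, -0.0]
opening: 0.4
finger_force: 0.0
```

Emit:
arm_command([
  {"xyz": [0, 0, 0.015], "dr": [0, 0, 0]},
  {"xyz": [0, 0, 0.03], "dr": [0, 0, 0]},
  {"xyz": [0, 0, 0.045], "dr": [0, 0, 0]},
  {"xyz": [0, 0, 0.045], "dr": [0, 0, 0]},
])

```text
clock: 4.62
tcp_pos: [490.3, 48.0, 87.5]
eef_rot: [-180.0, -0.0, 163.3]
contact_force: [-0.1, 0.1, 0.1]
opening: -0.1
finger_force: 0.0
```

Run:
```python
from h import *
from workcell import sense,camera
s=sense();c=camera('wrist');d=camera('scene');print(s['tcp_pos'],s['contact_force'])
a=cv2.resize(c['pixels'][220:380,240:400],(400,400),interpolation=cv2.INTER_CUBIC)
b=cv2.resize(d['pixels'][180:240,340:400],(400,400),interpolation=cv2.INTER_CUBIC)
cv2.imwrite('pics/look3.png',np.hstack([a,b])[:,:,::-1])
```

```text
[490.28131126  48.00204228  87.50520448] [-0.10865007  0.13579783  0.14783845]
```

View pics/look3.png

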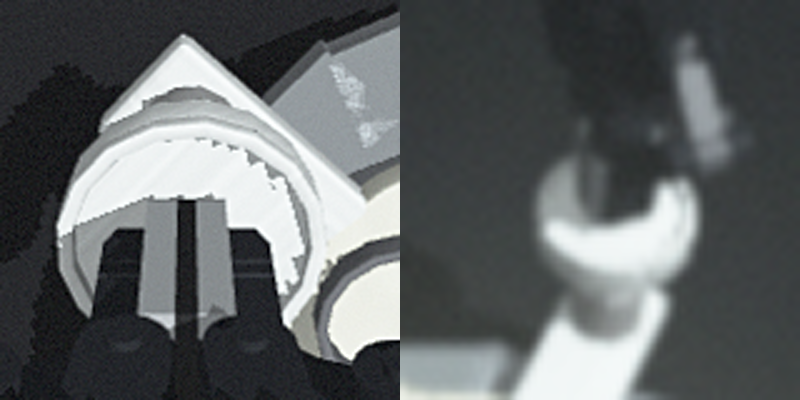

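The tips are now centred just above the cap (left tile: fingers at 187 against cap centre 188). I'll continue down.

Emit:
arm_command([
  {"xyz": [0, 0, 0.015], "dr": [0, 0, 0]},
  {"xyz": [0, 0, 0.03], "dr": [0, 0, 0]},
  {"xyz": [0, 0, 0.045], "dr": [0, 0, 0]},
  {"xyz": [0, 0, 0.045], "dr": [0, 0, 0]},
])

```text
clock: 5.22
tcp_pos: [490.8, 47.8, 84.0]
eef_rot: [-180.0, 0.1, 163.3]
contact_force: [-1.7, -1.4, 4.4]
opening: -0.1
finger_force: 2.6
```

Emit:
arm_command([
  {"xyz": [0, 0, 0.03], "dr": [0, 0, 0]},
  {"xyz": [0, 0, 0.06], "dr": [0, 0, 0]},
  {"xyz": [0, 0, 0.09], "dr": [0, 0, 0]},
  {"xyz": [0, 0, 0.1], "dr": [0, 0, 0]},
  {"xyz": [0, 0, 0.1], "dr": [0, 0, 0]},
])

```text
clock: 5.85
tcp_pos: [490.9, 47.6, 74.7]
eef_rot: [-180.0, 0.1, 163.3]
contact_force: [-2.5, -1.1, 8.2]
opening: 0.1
finger_force: 4.0
```

Emit:
arm_command([
  {"xyz": [0, 0, 0.02], "dr": [0, 0, 0]},
  {"xyz": [0, 0, 0.042], "dr": [0, 0, 0]},
  {"xyz": [0, 0, 0.042], "dr": [0, 0, 0]},
  {"xyz": [0, 0, 0.042], "dr": [0, 0, 0]},
])

```text
clock: 6.35
tcp_pos: [491.4, 47.1, 71.9]
eef_rot: [-179.9, 0.2, 163.3]
contact_force: [-3.5, -1.5, 12.2]
opening: 0.0
finger_force: 6.2
```

Run:
```python
from h import *
from workcell import sense
s=sense();p=s['tcp_pos'];print(p,s['contact_force'],s['eef_rot'])
R=Ro.from_euler('xyz',s['eef_rot'],degrees=True).as_matrix()
C=np.array([600.5,115]);a=np.degrees(np.arctan2(p[1]-C[1],p[0]-C[0]));print(a,np.hypot(*(p[:2]-C)))
a0=-149.0;P0=132*np.array([np.cos(np.radians(a0)),np.sin(np.radians(a0))])
for k in range(0,61,5):
    q=np.radians(a0+k);d=132*np.array([np.cos(q),np.sin(q)])-P0
    print(k,(R.T@np.array([*d,0])/100).round(3)[:2])
```

```text
[491.41044219  47.07644271  71.85923835] [-3.4924891  -1.50090782 12.21322952] [-179.92769539    0.19392354  163.32256381]
-148.09194213362764 128.50735876783034
0 [0. 0.]
5 [-0.088 -0.074]
10 [-0.183 -0.14 ]
15 [-0.283 -0.197]
20 [-0.387 -0.245]
25 [-0.496 -0.284]
30 [-0.607 -0.314]
35 [-0.721 -0.333]
40 [-0.835 -0.343]
45 [-0.95  -0.343]
50 [-1.065 -0.332]
55 [-1.178 -0.312]
60 [-1.29  -0.282]
```

Emit:
arm_command([
  {"xyz": [-0.04, -0.045, 0], "dr": [0, 0, 0]},
  {"xyz": [-0.083, -0.081, 0], "dr": [0, 0, 0]},
  {"xyz": [-0.13, -0.115, 0], "dr": [0, 0, 0]},
  {"xyz": [-0.178, -0.147, 0], "dr": [0, 0, 0]},
  {"xyz": [-0.228, -0.177, 0], "dr": [0, 0, 0]},
  {"xyz": [-0.278, -0.204, 0], "dr": [0, 0, 0]},
  {"xyz": [-0.33, -0.229, 0], "dr": [0, 0, 0]},
  {"xyz": [-0.383, -0.252, 0], "dr": [0, 0, 0]},
])

```text
clock: 7.35
tcp_pos: [522.5, 12.8, 71.9]
eef_rot: [179.9, 0.3, 163.4]
contact_force: [0.1, 1.0, 9.3]
opening: 0.1
finger_force: 4.8
```

Emit:
arm_command([
  {"xyz": [-0.054, -0.021, 0], "dr": [0, 0, 0]},
  {"xyz": [-0.109, -0.039, 0], "dr": [0, 0, 0]},
  {"xyz": [-0.164, -0.055, 0], "dr": [0, 0, 0]},
  {"xyz": [-0.22, -0.069, 0], "dr": [0, 0, 0]},
  {"xyz": [-0.277, -0.08, 0], "dr": [0, 0, 0]},
  {"xyz": [-0.334, -0.088, 0], "dr": [0, 0, 0]},
  {"xyz": [-0.391, -0.094, 0], "dr": [0, 0, 0]},
  {"xyz": [-0.448, -0.098, 0], "dr": [0, 0, 0]},
  {"xyz": [-0.505, -0.099, 0], "dr": [0, 0, 0]},
  {"xyz": [-0.563, -0.098, 0], "dr": [0, 0, 0]},
  {"xyz": [-0.563, -0.098, 0], "dr": [0, 0, 0]},
])

```text
clock: 8.72
tcp_pos: [574.0, -12.8, 72.0]
eef_rot: [179.9, 0.4, 163.3]
contact_force: [0.5, 0.2, 8.7]
opening: 0.1
finger_force: 4.4
```

Run:
```python
from h import *
from workcell import sense,camera
s=sense();c=camera('top');d=camera('scene');print(s['tcp_pos'],s['contact_force'])
a=cv2.resize(c['pixels'][190:350,215:375],(400,400),interpolation=cv2.INTER_CUBIC)
b=cv2.resize(d['pixels'][180:340,270:430],(400,400),interpolation=cv2.INTER_CUBIC)
cv2.imwrite('pics/look4.png',np.hstack([a,b])[:,:,::-1])
```

```text
[574.02650253 -12.79753889  71.96885888] [0.53267141 0.22297884 8.68950023]
```

View pics/look4.png

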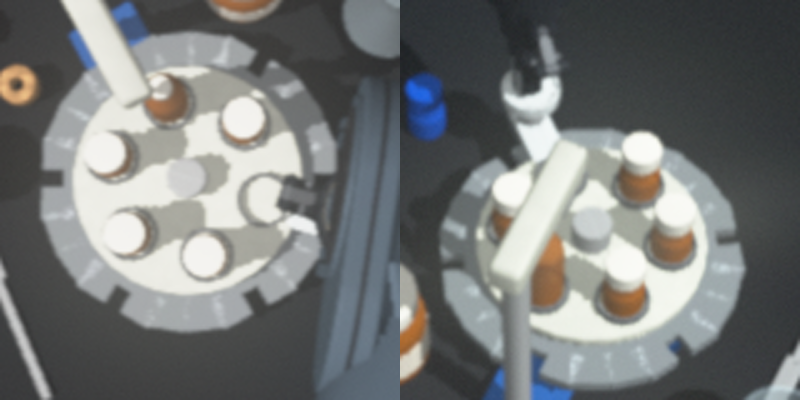

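Turning works: the tall bottle (left tile (166,98)) is approaching the nozzle. I'll measure the angle turned from matched jar caps.

Run:
```python
from h import *
t=load('top');C=np.array([600,115.2])
f=lambda u,v,k,z:onz(t,215+u*160/k,190+v*160/k,z)[:2]
pr=[((155,263),(129,234)),((215,370),(207,256)),((400,265),(245,119))]
A=[f(*a,600,112) for a,b in pr];B=[f(*b,400,112) for a,b in pr]
from scipy.optimize import least_squares
def r(x):
    M=np.array([[np.cos(x[0]),-np.sin(x[0])],[np.sin(x[0]),np.cos(x[0])]])
    return np.concatenate([M@(a-x[1:])+x[1:]-b for a,b in zip(A,B)])
o=least_squares(r,[.8,*C]);print(np.degrees(o.x[0]),o.x[1:],o.fun.round(1))
for c in(o.x[1:],C):print([np.hypot(*(a-c)) for a in A],[np.hypot(*(a-c)) for a in B],[np.degrees(np.arctan2(*(b-c)[::-1])-np.arctan2(*(a-c)[::-1]))%360 for a,b in zip(A,B)])
p=np.array([574,-12.8]);print(np.degrees(np.arctan2(*(p-C)[::-1])),np.hypot(*(p-C)))
```

```text
45.15149644784638 [601.44771079 112.80573095] [-0.1  0.5  0.3 -0.4 -0.2 -0.1]
[np.float64(61.8760189679442), np.float64(62.495221687891885), np.float64(59.66756573461189)] [np.float64(61.46624584162639), np.float64(62.698532941803904), np.float64(59.794931121109556)] [np.float64(45.44362133844596), np.float64(44.67561231979266), np.float64(45.362727817364195)]
[np.float64(59.43340245233044), np.float64(60.088434669295815), np.float64(62.06709487311322)] [np.float64(58.79466048559262), np.float64(62.017822017662304), np.float64(62.51645688957206)] [np.float64(47.52519176610186), np.float64(45.83531901925477), np.float64(43.39935039811109)]
-101.4819913547481 130.61393493804556
```

Carousel is at about 45°, so 15° remain.

Emit:
arm_command([
  {"xyz": [-0.057, 0.005, 0], "dr": [0, 0, 0]},
  {"xyz": [-0.115, 0.011, 0], "dr": [0, 0, 0]},
  {"xyz": [-0.172, 0.02, 0], "dr": [0, 0, 0]},
  {"xyz": [-0.228, 0.031, 0], "dr": [0, 0, 0]},
  {"xyz": [-0.285, 0.045, 0], "dr": [0, 0, 0]},
  {"xyz": [-0.34, 0.061, 0], "dr": [0, 0, 0]},
  {"xyz": [-0.34, 0.061, 0], "dr": [0, 0, 0]},
  {"xyz": [-0.34, 0.061, 0], "dr": [0, 0, 0]},
])

```text
clock: 9.82
tcp_pos: [608.1, -16.6, 72.1]
eef_rot: [179.9, 0.4, 163.3]
contact_force: [-0.3, -0.5, 8.8]
opening: -0.1
finger_force: 4.4
```

Run:
```python
from h import *
from workcell import sense,camera
s=sense();c=camera('top');print(s['tcp_pos'],s['contact_force'])
t=load('top')
C=onz(t,290.3,262.5,40)[:2];C=np.array([600.8,114])
# jar cap blobs: predict at angle k, refine by correlating the initial image patch rotation
g0=cv2.cvtColor(t['pixels'],cv2.COLOR_RGB2GRAY).astype(np.float32);g1=cv2.cvtColor(c['pixels'],cv2.COLOR_RGB2GRAY).astype(np.float32)
A=[onz(t,215+u*.26667,190+v*.26667,112)[:2] for u,v in((155,263),(215,370))]
for k in(57,60,63):
    q=np.radians(k);M=np.array([[np.cos(q),-np.sin(q)],[np.sin(q),np.cos(q)]])
    print(k,[proj(t,[[*(M@(a-C)+C),112]])[0].round(1) for a in A])
m=(c['pixels'].min(2)>205).astype(np.uint8)[200:320,240:350]
p=np.array([600.8-0,0]);print(np.degrees(np.arctan2(s['tcp_pos'][1]-C[1],s['tcp_pos'][0]-C[0])))
# template match each initial jar cap in new image
for (u,v) in((155,263),(215,370),(400,265)):
    x,y=int(215+u*.26667),int(190+v*.26667)
    T=g0[y-9:y+10,x-9:x+10];R=cv2.matchTemplate(g1[195:330,230:355],T,cv2.TM_CCOEFF_NORMED)
    for _ in range(3):
        _,mx,_,l=cv2.minMaxLoc(R);print((x,y),'->',(l[0]+239,l[1]+204),round(mx,2));cv2.circle(R,l,8,-1,-1)
```

```text
[608.07671893 -16.64111897  72.06100855] [-0.26428031 -0.48386645  8.78998612]
57 [array([271.2, 287.5]), array([304. , 289.3])]
60 [array([272.6, 288.4]), array([305.5, 288.5])]
63 [array([274.1, 289.2]), array([307. , 287.6])]
-86.81191559109246
(256, 260) -> (256, 260) 0.99
(256, 260) -> (272, 289) 0.94
(256, 260) -> (307, 233) 0.85
(272, 288) -> (272, 288) 0.99
(272, 288) -> (256, 259) 0.93
(272, 288) -> (307, 231) 0.85
(321, 260) -> (305, 232) 0.88
(321, 260) -> (304, 289) 0.8
(321, 260) -> (322, 261) 0.79
```

```bash
cat > ph.py <<'E'
from h import *
from workcell import sense,camera
t=load('top');s=sense();c=camera('top');print(s['tcp_pos'].round(1),s['contact_force'].round(1))
g0,g1=[cv2.cvtColor(q['pixels'],cv2.COLOR_RGB2GRAY).astype(np.float32) for q in(t,c)]
C=np.array([600.8,114])
for x,y in((257,260),(272,288)):
    T=cv2.getRectSubPix(g0,(25,25),(x,y))
    best=min((float(((cv2.getRectSubPix(g1,(25,25),(x+dx,y+dy))-T)**2).mean()),dx,dy) for dx in np.arange(-2,2.1,.1) for dy in np.arange(-2,2.1,.1))
    p=onz(t,x,y,112)[:2];q=onz(t,x+best[1],y+best[2],112)[:2]
    print(best,np.degrees(np.arctan2(*(q-C)[::-1])-np.arctan2(*(p-C)[::-1])))
E
python3 ph.py
```

```text
[608.1 -16.6  72.1] [1.1 0.2 8.6]
(28.751041412353516, np.float64(0.10000000000000187), np.float64(-0.2999999999999985)) -0.5393054616233701
(16.473430633544922, np.float64(-0.1999999999999984), np.float64(-0.09999999999999831)) -0.39028045752171103
```

It is at 59.5° (about 1 mm short), which is within the self-centring range. Releasing straight up.

Emit:
arm_command([
  {"xyz": [-0.005, 0, -0.03], "dr": [0, 0, 0]},
  {"xyz": [-0.005, 0, -0.06], "dr": [0, 0, 0]},
  {"xyz": [-0.005, 0, -0.09], "dr": [0, 0, 0]},
  {"xyz": [-0.005, 0, -0.12], "dr": [0, 0, 0]},
  {"xyz": [-0.005, 0, -0.15], "dr": [0, 0, 0]},
  {"xyz": [-0.005, 0, -0.2], "dr": [0, 0, 0]},
  {"xyz": [-0.005, 0, -0.4], "dr": [0, 0, 0]},
  {"xyz": [-0.005, 0, -0.8], "dr": [0, 0, 0]},
  {"xyz": [-0.005, 0, -0.9], "dr": [0, 0, 0]},
  {"xyz": [-0.005, 0, -0.9], "dr": [0, 0, 0]},
])

```text
clock: 11.18
tcp_pos: [606.0, -16.8, 159.0]
eef_rot: [-180.0, 0.0, 163.3]
contact_force: [-0.2, -0.4, 0.2]
opening: 0.4
finger_force: 0.0
```

```bash
python3 ph.py
python3 - <<'E'
from h import *
from workcell import sense,camera
s=sense();c=camera('wrist');d=camera('scene')
a=cv2.resize(c['pixels'][140:340,220:420],(400,400),interpolation=cv2.INTER_CUBIC)
b=cv2.resize(d['pixels'][180:340,270:430],(400,400),interpolation=cv2.INTER_CUBIC)
cv2.imwrite('pics/look5.png',np.hstack([a,b])[:,:,::-1])
t=load('top')
for z in(93,107):
    q=np.radians(-89);P=[600.8+132*np.cos(q),114+132*np.sin(q),z]
    R=Ro.from_euler('xyz',s['eef_rot'],degrees=True).as_matrix();M=c['mount']
    x=M[:3,:3].T@(R.T@(np.array(P)-s['tcp_pos'])-M[:3,3]);print(z,'wrist',c['cx']+c['fx']*x[0]/x[2],c['cy']+c['fy']*x[1]/x[2],'diam',48*c['fx']/x[2],'scene',proj(d,[P]))
E
```

```text
[606.  -16.8 159. ] [-0.2 -0.4  0.2]
(25.510263442993164, np.float64(1.7763568394002505e-15), np.float64(-0.2999999999999985)) -0.53841360981401
(18.61618995666504, np.float64(-0.2999999999999985), np.float64(-0.09999999999999831)) -0.5393982489498551
93 wrist 313.11279447462437 248.9987644652802 diam 73.08543240684362 scene [[307.38757602 219.5119688 ]]
107 wrist 313.04164076334445 256.4353099459993 diam 77.35925641320615 scene [[307.24954039 215.11484323]]
```

View pics/look5.png

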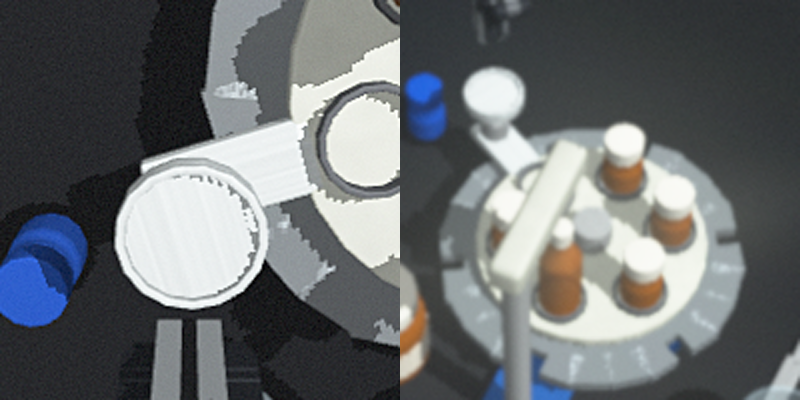

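The cap is back up: in the wrist view it is at (315.5,259) with 76 px diameter, where 'up' predicts 256 and 77, and 'pressed' predicts 251 and 74. The tall bottle is under the nozzle arm, and everything else is undisturbed. Handing in.

```bash
python3 -c "
from workcell import job
print(job.hand_in())"
```

```text
the job is handed in; nothing more can be done
None
```

I pressed the plunger, turned the carousel one hole counter-clockwise so the tall bottle is under the nozzle, and released it; the cap sprang back up in the camera views. The job is handed in, and no verdict was returned.

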